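# Show a bearing ball to the inspection camera

### The arm

A 6-joint arm with a two-finger parallel gripper is mounted at the origin on a cart in front of the work surface, level with it; the furniture and walls round the work are solid. World frame = base frame: x ahead of the robot, y to its left, z up, the work surface at z = 0. Lengths are in mm, angles in rad, forces in N, time in s.
With the tool pointing down it reaches from about 325 to 850 mm from the base axis. Payload 15.5 kg.
Tool frame: the origin (TCP) lies midway between the tips of the shut fingers; the grasp point (between the pads) lies 19 mm behind it; z points along the fingers, y is the line along which they close (so a half turn about z gives the same grasp; the last joint's range is limited). The gripper opens to 91 mm and grips with 3 to 60 N. Pads are 32 mm wide; open, the fingers measure 118 mm over their backs; the gripper's body (76 mm by 178 mm) begins 60 mm behind the grasp point.
Start: joints at [1.105, 0.494, 1.345, -0, 1.302, -0.096], TCP at [225.888, 582.753, 213.915] pointing down, gripper open.
Joint ranges: [-2.91, 2.91], [-0.82, 2.16], [0.22, 2.67], [-1.22, 4.37], [0.12, 2.79], [-3.08, 3.08]. Speed limits (rad/s): [1.89, 1.89, 2.57, 3.01, 3.01, 3.01].

### API

Orientations are given as a unit quaternion [w, x, y, z].
In Python, from station import arm gives the robot as it stands.
- The arm moves only by the tool move_arm, never from a script. Its argument "moves" is a list of rows, each an object with "claw": the opening, from -1 (shut) to 1 (fully open); "dp": the shift along the tool's x, y, z in m, a list of three; "twist": the turn, a rotation vector about the tool's x, y, z in degrees, a list of three. A call has 1 to 10 rows; each row is the pose to reach, as a shift and turn from the pose commanded when the call began, along the tool's axes at that moment; what a row does not reach only later rows make up. A row lasts 1/8 s, in which the tool goes at most 62.5 mm and 10.7 degrees, less where a joint would pass 70% of its speed; a pose out of reach is approached as far as the arm can. A call with a gripper value outside its range is refused whole. The fingers move at their own pace and stop on an object; the grip force is fixed at half the most. Time passes only in rows, so rows that repeat a pose let the fingers close. It gives the time, the measured TCP pose, the force, the opening and the grip force at its end, in the units of the state.
- arm.observe(): the state, without advancing time (a new reading comes with each control period).
- arm.snapshot(name): name is "scene" or "top"; returns (picture, depth): 400x640x3 uint8, blue, green, red; 400x640 float32, mm along the optical axis (not along the pixel's ray), 0 where there is no reading.
- arm.calibration(name): a dict with "vertical_fov" (degrees; the focal length in pixels is half the picture's height over the tangent of half this angle, whatever the lens; pixels are square), "cx", "cy" (the principal point, pixels), "world_from_camera" (4x4, takes a point from camera to world coordinates). Camera axes: x right, y down, z forward; pixel columns grow to the right and rows downward; lengths in mm; the calibration is good to about 2 mm. A picture is of the moment at which its call begins. calibration takes no time and is no camera call.
- arm.close_job(): hands the job in; it is judged then, once.
The state is a dict: "t": time; "joint_positions": joint angles; "joint_velocities": joint speeds; "joint_torque": joint torques, N m; "tool_pos": TCP position; "orientation": TCP orientation; "wrist_force": force on the tool from outside, world axes, zero at the start; "moment": the same for the moment, N m; "gripper_width": opening from 0.0 (shut) to 1.0 (fully open); "grip_force": force on a finger pad.
Only numpy, scipy, OpenCV 4.12 (cv2) and the standard library are available. Lean on these libraries where they do the work, as an engineer would, in place of code of your own. Each camera call takes 0.05 s, during which the arm holds its last target. There are 200 camera calls.

### The job

First slide the dust shutter of the upward-looking inspection camera fully open. Then lift the bearing tray and carry it, close to level and with the ball staying in its pocket, to the camera, and hold it there level and still, the ball's pocket centred above the lens and the underside of the tray about 70 mm above it. Finish while still holding the tray in the gripper, do not let the tray touch the camera, and leave the bottle, carton, tape roll and beaker where they stand.

Things in the scene. Friction and masses are not known exactly. Their poses are not given: they have to be found in the camera images.
- tray_handle (a point): Upright grey blade handle amid the loose bearing tray (0.3 kg aluminium plate 172 x 92 x 6 mm, 3 mm lip, flat on the worktop): 36 mm long (x), 12 mm thick (y, grip across it), top 62 mm above the tray's underside, foot 44 x 38 mm, 4 mm above the plate. Point: on the blade, 36 mm above the underside; x along the tray to the ball's pocket, z up. Tray and ball balance within 10 mm of it.
- pocket (a point): Centre of the ball's pocket, the larger of two on the tray, 53 mm from the handle along tray +x: clear window 44 mm across, ring rim only 3 mm high, in which the ball rolls up to about 9 mm off centre. The point is the centre of a centred ball, 18.5 mm above the tray's underside; axes as the tray's. The smaller pocket (26 mm, other end) is empty.
- tray_under (a point): The point on the tray's underside straight below the centre of the ball's pocket; axes as the tray's.
- ball_center (a point): Centre of the loose steel ball, 25 mm in diameter, 64 g, lying in the larger pocket. It rolls freely there and gets over the 3 mm rim if the tray is tipped or jerked.
- lens (a point): Centre of the lens window (36 mm across), 40 mm above the worktop, in the flat top of the fixed grey inspection camera (housing 90 x 130 mm, foot 110 x 150 mm, its centre 25 mm from the lens along +y). Covered, or mostly, by the shutter at first. y: along the housing, the way the shutter opens; x across; z up. Two rails, 7 mm high, run along y 33 mm either side.
- shutter_tab (a point): Centre of the upright grey tab on the steel dust shutter (plate 58 x 46 x 3 mm): 12 mm (x) by 20 mm (y, slide direction) by 40 mm high, from 45.5 to 85.5 mm above the worktop; this point is 65.5 mm above the worktop. Axes as the lens's: push or pinch it and slide towards +y.
- shutter (a joint): Shutter position in m: 0 lens covered (starts at 0 to 0.014), 0.050 fully open (end stop). It drags with about 1.5 N and stays where it is left.
- bottle: Bystander: small brown bottle with white cap, 30 mm across, 62 mm high, origin at the centre of its underside.
- carton: Bystander: small yellow carton lying flat, 28 x 82 x 28 mm, long along its y, origin at the centre of its underside.
- tape: Bystander: brown tape roll lying flat, 110 mm across, 48 mm high, origin at the centre of its underside.
- beaker: Bystander: yellow beaker, 72 mm across, 91 mm high, origin at the centre of its underside.
Things that resemble listed ones, but are neither listed nor needed, are in the scene too. What is shaped like the part that bears lens but green is not meant.

How it is judged:
By the outcome, as a careful person would: the job done as asked, in the order asked, and still so for the second after the job is handed in, while the arm keeps its last pose, push and grip.
It also fails if it takes over 70 s, if anything falls off the work surface, if the arm or the gripper's body presses on something with over 40 N, if the wrist force passes 120 N, or if a joint passes its speed limit or range.

## Working session

There is one attempt and no reset: what is moved stays moved. The work goes in short steps, Python scripts to look and compute and a tool call to move; the robot and the scene stay as the last step left them, time stands still between calls to the robot, and variables do not carry over. Pictures are saved under pics/ and viewed, at most 10 in all, crops included, and the job is handed in when it is done.

Besides the shell and the picture viewer there is one more tool, called after "Emit:" as name(argument=value, ...), one argument or row to a line, values as JSON. move_arm: Moves the arm, as the interface text tells. Its arguments: {"type":"object","properties":{"moves":{"type":"array"}},"required":["moves"]}

```bash
mkdir -p pics
cat > h.py <<'E'
import numpy as np, cv2
from station import arm
def snap(n):
    im,d=arm.snapshot(n); c=arm.calibration(n)
    return im,d,c
def foc(c): return 200/np.tan(np.radians(c["vertical_fov"]/2))
def world(c,u,v,d):
    f=foc(c);T=np.array(c["world_from_camera"])
    u=np.asarray(u,float);v=np.asarray(v,float)
    P=np.stack([(u-c["cx"])/f*d,(v-c["cy"])/f*d,d+0*u],-1)
    return P@T[:3,:3].T+T[:3,3]
def onplane(c,u,v,z):
    T=np.array(c["world_from_camera"]); o=T[:3,3]
    r=world(c,u,v,np.ones_like(np.asarray(u,float)))-o
    return o+r*((z-o[2])/r[...,2])[...,None]
E
python3 - <<'E'
from h import *
for n in ("scene","top"):
    im,d,c=snap(n); cv2.imwrite(f"pics/{n}0.png",im); np.save(n+"0.npy",d)
    print(n,c)
print(arm.observe())
E
```

```text
scene {'vertical_fov': 42.10344072408621, 'cx': 316.69998107060036, 'cy': 195.61996534217448, 'world_from_camera': array([[ 5.91737048e-01, -5.74718862e-01,  5.65283553e-01,
        -2.97648185e+02],
       [-8.06130391e-01, -4.20974484e-01,  4.15853672e-01,
        -5.30036772e+02],
       [-1.02899678e-03, -7.01768276e-01, -7.12404540e-01,
         1.14152723e+03],
       [ 0.00000000e+00,  0.00000000e+00,  0.00000000e+00,
         1.00000000e+00]])}
top {'vertical_fov': 49.321611413275775, 'cx': 315.82731503523837, 'cy': 200.17832622589646, 'world_from_camera': array([[ 3.15604965e-03, -9.99284076e-01,  3.77011355e-02,
         5.05641546e+02],
       [-9.99992177e-01, -3.06390492e-03,  2.50161058e-03,
         9.33188501e+01],
       [-2.38430692e-03, -3.77087358e-02, -9.99285928e-01,
         1.25131812e+03],
       [ 0.00000000e+00,  0.00000000e+00,  0.00000000e+00,
         1.00000000e+00]])}
{'t': 0.1, 'joint_positions': array([ 1.10557780e+00,  4.94113931e-01,  1.34603601e+00, -1.18104068e-05,
        1.30251239e+00, -9.55034830e-02]), 'joint_velocities': array([-1.09741455e-03, -2.92364309e-03, -3.36266427e-05, -4.29400110e-04,
        6.98800395e-06,  5.96842006e-04]), 'joint_torque': array([ 2.08255675e-03, -8.80227184e+01, -3.82550669e+01,  7.09820492e-02,
        4.82005044e-02, -4.91113769e-05]), 'tool_pos': array([225.69816913, 582.472587  , 213.41355388]), 'orientation': array([-1.42521104e-04,  1.83804916e-01,  9.82962597e-01, -5.15533957e-04]), 'wrist_force': array([-0.68333386, -0.38791441,  0.32380419]), 'moment': array([-0.01998058,  0.00755923, -0.04207491]), 'grip_force': 0.0, 'gripper_width': 1.0039760515917195}
```

View pics/scene0.png

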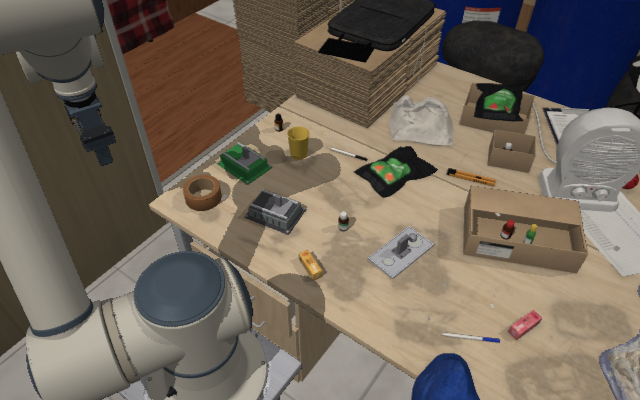

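View pics/top0.png

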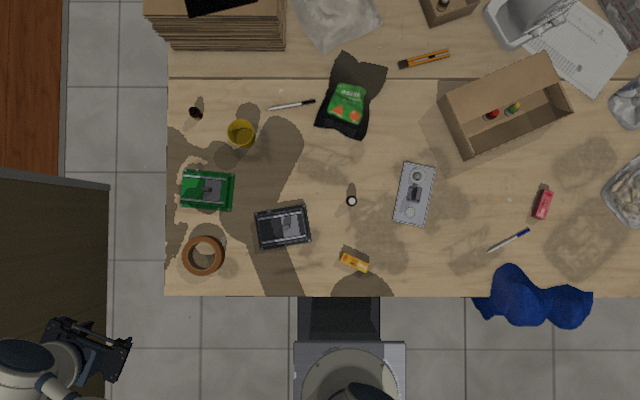

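Scene/top views: the grey camera is at top px (283,228) and the green look‑alike at (208,190), which is rejected. The tray is at (414,194), with a bottle at (351,201), dark bottle at (196,112), carton at (354,262), red box at (541,204), tape at (203,256) and beaker at (241,133). I'll check camera and tray in one close crop.

Run:
```python
from h import *
t=cv2.imread("pics/top0.png"); s=cv2.imread("pics/scene0.png")
r=lambda i,x,y:cv2.resize(i[y:y+75,x:x+100],(400,300),interpolation=cv2.INTER_CUBIC)
cv2.imwrite("pics/crop0.png",np.vstack([np.hstack([r(t,235,190),r(t,365,155)]),np.hstack([r(s,225,175),r(s,350,215)])]))
c=arm.calibration("top"); d=np.load("top0.npy")
ii=np.mgrid[0:400,0:640]; W=world(c,ii[1],ii[0],d)
np.set_printoptions(suppress=True,precision=0,linewidth=250)
print(W[200:256:3,250:318:3,2]); print(W[158:228:3,390:440:3,2])
```

```text
[[   1.    4.    3.    3.   -1.    3.   -3.   -2.    4.   -3.    5.   -3.   -3.    5.   -1.    2.   -2.    5.   -1.   -0.    5.    2.   -3.]
 [   2.    1.    1.    3.    1.    1. 1251.    3.    5.   -1.   -6.   -4.   -6.   -0.    6.   -1.    0.   -2.    3.    4.    3.   -1.    1.]
 [  -2.   -1.   -4.    0.    5.    5.    4.    0.   -3.   -0.    4.    4.   -0.    1.    4.   10.   12.    7.   10.    4.   -1.    2.   -5.]
 [  -4.   -1.    2.   -1.   -2.   -2.   31.   -3.    0.   11.    5.    6.    3.    6.    8.   42.   39.   39.    4.   -2.    1.   -4.    4.]
 [   1.    1.    6.    6.    2.   10.   26.    6.   -0.   36.   40.   41.   44.   40.   39.   46.   45.   41.    8.   -1.    1.    4.   -3.]
 [   2.   -1.    8.   36.   41.   39.   39.   39.   42.   46.   48.   50.   45.   48.   45.   47.   43.   41.    9.    1.   -2.   -3.    1.]
 [  -2.    1.   36.   49.   47.   40.   44.   48.   41.   40.   48.   47.   50.   46.   46.   49.   44.   39.   11.   12.    4.   -1.    3.]
 [  -1.    7.    4.   43.   41.   41.   40.   34.   41.   42.   42.   43.   45.   49.   49.   47.   39.   38.   1
[... 2584 characters left out ...]
10.  9.  6. 11. 10.  8. 36. 52.  5.  5.  4. -1.  1.  2.  3.]
 [-2. -1.  6.  5.  8.  5.  6.  8.  9. 11.  6.  7.  7.  1. -2.  0. -1.]
 [-0.  0.  1.  4.  6.  7.  9.  6.  6.  5.  9.  3.  3.  1.  4. -2.  1.]
 [ 1.  2.  9.  4.  6.  8.  6.  5.  5.  6.  9.  4.  8. -3.  1.  0. -2.]
 [ 2.  2.  8.  4.  7.  8.  7.  6.  8.  8.  4.  9. 14.  4.  1. -1.  0.]
 [-2. 11.  5.  7.  5.  2.  7.  5.  8.  8.  8. -0. -3.  1.  1. -1. -3.]
 [ 6. 11.  7.  6.  8. 12.  8.  5.  8.  7.  6.  4. -2. -0.  5. -1.  0.]
 [ 0.  4.  7.  7.  6.  3.  8.  4.  1.  8.  3.  6.  2. -0. -2.  4.  2.]
 [ 1.  1.  1. -2. -0. -2. -3.  9.  9.  6.  9.  7. -1. -1. -2.  1.  3.]
 [ 4.  6.  1.  1.  3.  5. -1.  2. -2.  1. -1.  9.  3.  2.  2.  2.  6.]]
```

View pics/crop0.png

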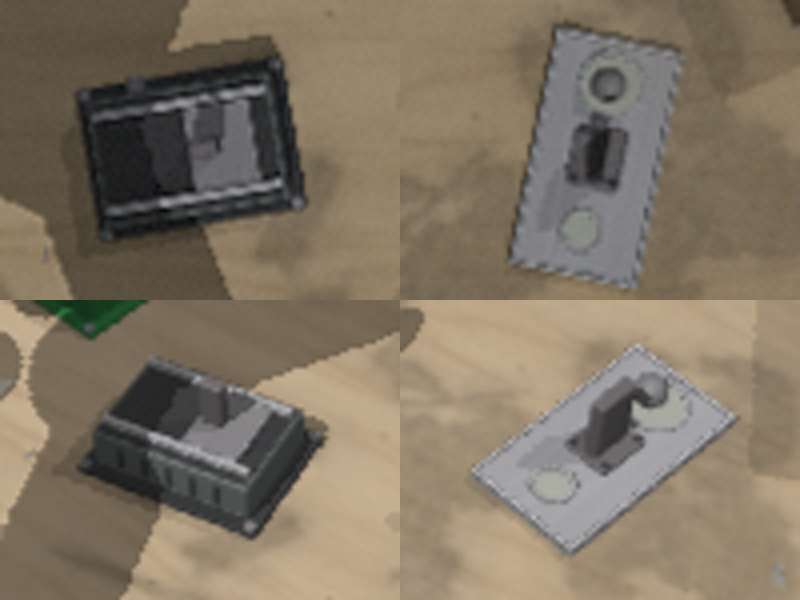

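The crop confirms the grey camera: the shutter plate is on the right half, with its tab at top px (287,222), and it opens left, towards +y. The tray's handle is at (413,194), the ball at (418,176) and the small pocket at (410,212).

```bash
cat > meas.py <<'E'
from h import *
np.set_printoptions(suppress=True,precision=1)
F=[snap("top") for _ in range(6)]; c=F[0][2]; d=np.median([f[1] for f in F],0); im=np.mean([f[0] for f in F],0).astype(np.uint8)
ii=np.mgrid[0:400,0:640]; W=world(c,ii[1],ii[0],d)
def rect(W,m):
    p=W[m][:,:2].astype(np.float32); (x,y),s,a=cv2.minAreaRect(p); return p,(x,y),s,a
def roi(W,x0,x1,y0,y1,z0,z1): return (W[...,0]>x0)&(W[...,0]<x1)&(W[...,1]>y0)&(W[...,1]<y1)&(W[...,2]>z0)&(W[...,2]<z1)
def big(m):
    n,l,s,_=cv2.connectedComponentsWithStats(m.astype(np.uint8)); return l==1+np.argmax(s[1:,4])
E
cat > m1.py <<'E'
from meas import *
u,v=287,222; print("tab approx",onplane(c,np.array(u),np.array(v),85.5))
a=onplane(c,np.array(283),np.array(228),40.); b=onplane(c,np.array(414),np.array(194),6.); print(a,b)
m=big(roi(W,a[0]-110,a[0]+110,a[1]-110,a[1]+110,25,60)); _,*r=rect(W,m); print("housing",r, W[m][:,:2].mean(0))
t=roi(W,a[0]-110,a[0]+110,a[1]-110,a[1]+110,70,100); print("tab",t.sum(),W[t].mean(0),np.ptp(W[t],0)); print(np.argwhere(t).mean(0))
# tray by colour
hsv=cv2.cvtColor(im,cv2.COLOR_BGR2HSV); m=(hsv[...,1]<60)&(hsv[...,2]>60)
m[:, :380]=0;m[:,450:]=0;m[:150]=0;m[240:]=0; m=big(cv2.morphologyEx(m.astype(np.uint8),cv2.MORPH_OPEN,np.ones((3,3)))>0)
q=np.argwhere(m); P=onplane(c,q[:,1],q[:,0],8.)[:,:2].astype(np.float32); print("tray",cv2.minAreaRect(P),m.sum())
h=big(roi(W,b[0]-60,b[0]+60,b[1]-60,b[1]+60,48,75)); q=np.argwhere(h);P=onplane(c,q[:,1],q[:,0],62.)[:,:2]
print("handle top",h.sum(),P.mean(0),cv2.minAreaRect(P.astype(np.float32)),W[h].mean(0))
# scene view of tab & handle
im,d,cs=snap("scene"); V=world(cs,ii[1],ii[0],d)
for n,x,z in(("tab",a,68),("handle",b,55)):
    k=big(roi(V,x[0]-70,x[0]+70,x[1]-70,x[1]+70,z,100)); print(n,k.sum(),V[k].mean(0),V[k].min(0),V[k].max(0))
m=big(roi(V,a[0]-110,a[0]+110,a[1]-110,a[1]+110,34,54)); print("housing scene",rect(V,m)[1:])
b=big(roi(W,b[0]+20,b[0]+90,b[1]-60,b[1]+60,20,45)); print("ball",W[b].mean(0),b.sum())
E
python3 m1.py
```

```text
tab approx [491.  173.1  85.5]
[473.8 187.3  40. ] [ 571.2 -184.4    6. ]
housing [(480.8177185058594, 193.47891235351562), (103.02457427978516, 129.78509521484375), 9.85069751739502] [476.  192.6]
tab 33 [477.9 178.   84.9] [10.8 18.5 13.9]
[226.9 285.2]
tray ((571.60302734375, -183.6431121826172), (95.93688201904297, 175.0964813232422), 78.22313690185547) 1955
handle top 68 [ 569.9 -180.8] ((570.0140380859375, -180.9700927734375), (13.902484893798828, 35.993717193603516), 78.39579772949219) [ 570.  -181.2   60.1]
tab 48 [473.8 176.2  79.2] [466.3 167.   68.6] [483.  188.7  89.1]
handle 49 [ 567.6 -182.8   59.3] [ 549.3 -190.9   55.4] [ 588.3 -175.    67. ]
housing scene ((472.23358154296875, 191.98110961914062), (95.24829864501953, 131.08387756347656), 8.701022148132324)
ball [ 620.9 -186.8   26.8] 61
```

```bash
cat > go.py <<'E'
import sys,numpy as np
from station import arm
from scipy.spatial.transform import Rotation as Ro
# usage: x y z yaw_of_tool_y(deg)
def plan(x,y,z,yaw):
    o=arm.observe(); q=o["orientation"]; R=Ro.from_quat([q[1],q[2],q[3],q[0]])
    t=np.radians(yaw); Y=np.array([np.cos(t),np.sin(t),0]);Z=np.array([0,0,-1.]);X=np.cross(Y,Z)
    G=Ro.from_matrix(np.stack([X,Y,Z],1))
    np.set_printoptions(suppress=True,precision=4)
    print("t",round(o["t"],2),"pos",o["tool_pos"],"dp",R.inv().apply(np.array([x,y,z])-o["tool_pos"])/1000,"twist",np.degrees((R.inv()*G).as_rotvec()),"F",o["wrist_force"],"j",o["joint_positions"],"w",o["gripper_width"],o["grip_force"])
if __name__=="__main__": plan(*map(float,sys.argv[1:5]))
E
python3 go.py 477 177 170 99.5
```

```text
t 0.45 pos [225.8671 582.7124 213.8497] dp [-0.3808 -0.2875  0.0439] twist [ -0.0082  -0.0031 -30.6884] F [-1.0915  0.7224  0.1948] j [ 1.1055  0.4937  1.3456  0.      1.3025 -0.0955] w 1.0013701498359884 0.0
```

Emit:
move_arm(
  moves=[
    {"claw":1,"dp":[-0.04,-0.03,0.004],"twist":[0,0,-3]},
    {"claw":1,"dp":[-0.08,-0.06,0.01],"twist":[0,0,-8]},
    {"claw":1,"dp":[-0.125,-0.095,0.015],"twist":[0,0,-12]},
    {"claw":1,"dp":[-0.17,-0.13,0.02],"twist":[0,0,-16]},
    {"claw":1,"dp":[-0.22,-0.165,0.025],"twist":[0,0,-20]},
    {"claw":1,"dp":[-0.27,-0.2,0.03],"twist":[0,0,-24]},
    {"claw":1,"dp":[-0.32,-0.24,0.036],"twist":[0,0,-28]},
    {"claw":1,"dp":[-0.36,-0.27,0.041],"twist":[0,0,-30.7]},
    {"claw":1,"dp":[-0.381,-0.2875,0.044],"twist":[0,0,-30.7]},
    {"claw":1,"dp":[-0.381,-0.2875,0.044],"twist":[0,0,-30.7]},
  ],
)

```text
t: 1.7
tool_pos: [478.0, 175.5, 169.8]
orientation: [-0.0, -0.082, 0.997, -0.0]
wrist_force: [0.2, -0.3, 0.6]
gripper_width: 1.003
grip_force: 0.0
```

```bash
python3 go.py 477 177 58 99.5
```

```text
t 1.7 pos [478.027  175.4593 169.7614] dp [0.0008 0.0017 0.1118] twist [-0.0094 -0.0011 -0.1429] F [ 0.1953 -0.2558  0.5678] j [ 0.2346  0.3854  1.6834 -0.0002  1.0728 -1.4994] w 1.0034909651279986 0.0
```

Emit:
move_arm(
  moves=[
    {"claw":1,"dp":[0.001,0.002,0.03],"twist":[0,0,0]},
    {"claw":1,"dp":[0.001,0.002,0.065],"twist":[0,0,0]},
    {"claw":1,"dp":[0.001,0.002,0.095],"twist":[0,0,0]},
    {"claw":1,"dp":[0.001,0.002,0.112],"twist":[0,0,0]},
    {"claw":1,"dp":[0.001,0.002,0.112],"twist":[0,0,0]},
    {"claw":-0.7,"dp":[0.001,0.002,0.112],"twist":[0,0,0]},
    {"claw":-0.7,"dp":[0.001,0.002,0.112],"twist":[0,0,0]},
    {"claw":-0.7,"dp":[0.001,0.002,0.112],"twist":[0,0,0]},
    {"claw":-0.7,"dp":[0.001,0.002,0.112],"twist":[0,0,0]},
    {"claw":-0.7,"dp":[0.001,0.002,0.112],"twist":[0,0,0]},
  ],
)

```text
t: 2.95
tool_pos: [476.0, 178.8, 58.0]
orientation: [0.0, -0.083, 0.997, 0.0]
wrist_force: [-0.2, 0.6, -1.1]
gripper_width: 0.484
grip_force: 0.0
```

Run:
```python
from h import *
im,d,c=snap("scene"); cv2.imwrite("pics/s1.png",cv2.resize(im[140:260,190:350],(800,600),interpolation=cv2.INTER_CUBIC))
o=arm.observe(); print(o["wrist_force"],o["gripper_width"],o["grip_force"])
```

```text
[ 0.54367559  0.54427486 -0.35890078] 0.43838594639482886 0.0
```

View pics/s1.png

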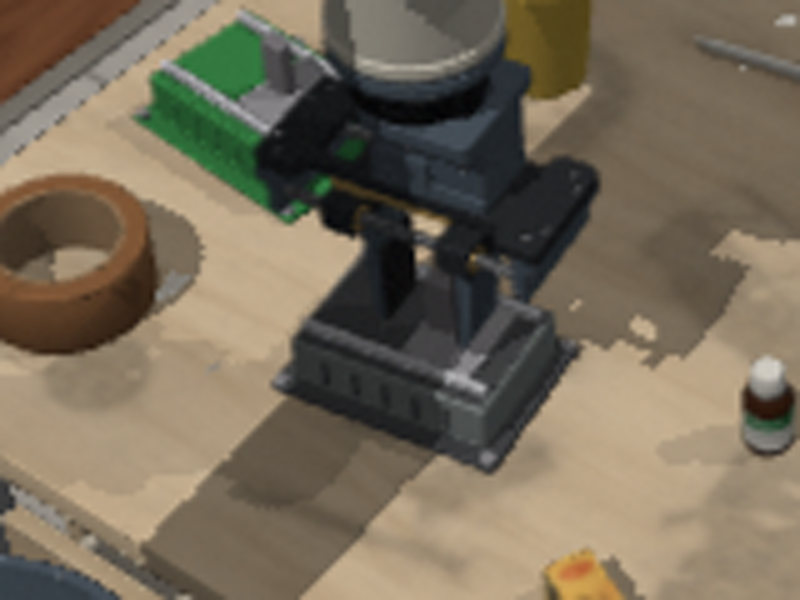

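The crop shows the fingers straddling the tab along its slide direction, at about crop (420,270).

Emit:
move_arm(
  moves=[
    {"claw":-0.8,"dp":[0,0,0],"twist":[0,0,0]},
    {"claw":-0.8,"dp":[0,0,0],"twist":[0,0,0]},
    {"claw":-0.8,"dp":[0,0,0],"twist":[0,0,0]},
    {"claw":-0.8,"dp":[0,0,0],"twist":[0,0,0]},
    {"claw":-0.8,"dp":[0,0,0],"twist":[0,0,0]},
    {"claw":-0.8,"dp":[0,0.005,0],"twist":[0,0,0]},
    {"claw":-0.8,"dp":[0,0.01,0],"twist":[0,0,0]},
    {"claw":-0.8,"dp":[0,0.017,0],"twist":[0,0,0]},
    {"claw":-0.8,"dp":[0,0.024,0],"twist":[0,0,0]},
    {"claw":-0.8,"dp":[0,0.03,0],"twist":[0,0,0]},
  ],
)

```text
t: 4.25
tool_pos: [470.7, 208.9, 57.9]
orientation: [-0.0, -0.083, 0.997, -0.0]
wrist_force: [-0.9, -1.8, 1.3]
gripper_width: 0.213
grip_force: 30.0
```

Emit:
move_arm(
  moves=[
    {"claw":-0.8,"dp":[0,0.002,0],"twist":[0,0,0]},
    {"claw":-0.8,"dp":[0,0.004,0],"twist":[0,0,0]},
    {"claw":-0.8,"dp":[0,0.004,0],"twist":[0,0,0]},
  ],
)

```text
t: 4.62
tool_pos: [470.1, 212.5, 57.9]
orientation: [-0.0, -0.083, 0.997, 0.0]
wrist_force: [-2.9, 0.9, 1.2]
gripper_width: 0.217
grip_force: 30.0
```

Emit:
move_arm(
  moves=[
    {"claw":-0.8,"dp":[0,0.001,0],"twist":[0,0,0]},
    {"claw":-0.8,"dp":[0,0.002,0],"twist":[0,0,0]},
    {"claw":-0.8,"dp":[0,0.003,0],"twist":[0,0,0]},
    {"claw":-0.8,"dp":[0,0.004,0],"twist":[0,0,0]},
    {"claw":-0.8,"dp":[0,0.004,0],"twist":[0,0,0]},
  ],
)

```text
t: 5.25
tool_pos: [469.4, 216.3, 57.9]
orientation: [-0.0, -0.083, 0.997, 0.0]
wrist_force: [-4.1, -0.9, 1.6]
gripper_width: 0.212
grip_force: 30.0
```

Emit:
move_arm(
  moves=[
    {"claw":-0.8,"dp":[0,0.001,0],"twist":[0,0,0]},
    {"claw":-0.8,"dp":[0,0.002,0],"twist":[0,0,0]},
    {"claw":-0.8,"dp":[0,0.003,0],"twist":[0,0,0]},
    {"claw":-0.8,"dp":[0,0.003,0],"twist":[0,0,0]},
  ],
)

```text
t: 5.75
tool_pos: [468.9, 219.3, 57.9]
orientation: [-0.0, -0.083, 0.997, 0.0]
wrist_force: [-5.4, -1.0, 2.4]
gripper_width: 0.218
grip_force: 30.0
```

Emit:
move_arm(
  moves=[
    {"claw":-0.8,"dp":[0.0005,0.001,0],"twist":[0,0,0]},
    {"claw":-0.8,"dp":[0.001,0.002,0],"twist":[0,0,0]},
    {"claw":-0.8,"dp":[0.001,0.003,0],"twist":[0,0,0]},
    {"claw":-0.8,"dp":[0.001,0.003,0],"twist":[0,0,0]},
  ],
)

```text
t: 6.25
tool_pos: [468.2, 222.3, 57.9]
orientation: [0.001, -0.083, 0.997, 0.0]
wrist_force: [3.4, 1.1, -5.8]
gripper_width: 0.217
grip_force: 30.0
```

Emit:
move_arm(
  moves=[
    {"claw":-0.8,"dp":[0,0.001,0],"twist":[0,0,0]},
    {"claw":-0.8,"dp":[0,0.002,0],"twist":[0,0,0]},
    {"claw":-0.8,"dp":[0,0.003,0],"twist":[0,0,0]},
    {"claw":-0.8,"dp":[0,0.003,0],"twist":[0,0,0]},
  ],
)

```text
t: 6.75
tool_pos: [467.7, 225.3, 58.0]
orientation: [0.001, -0.083, 0.997, 0.0]
wrist_force: [5.6, 0.9, -7.9]
gripper_width: 0.22
grip_force: 30.0
```

Emit:
move_arm(
  moves=[
    {"claw":-0.8,"dp":[-0.0005,0.001,0],"twist":[0,0,0]},
    {"claw":-0.8,"dp":[-0.0005,0.002,0],"twist":[0,0,0]},
    {"claw":-0.8,"dp":[-0.0005,0.003,0],"twist":[0,0,0]},
    {"claw":-0.8,"dp":[-0.0005,0.003,0],"twist":[0,0,0]},
  ],
)

```text
t: 7.25
tool_pos: [467.5, 226.3, 57.9]
orientation: [0.0, -0.083, 0.997, -0.001]
wrist_force: [8.7, -21.2, -4.3]
gripper_width: 0.215
grip_force: 30.0
```

Run:
```python
from h import *
im,d,c=snap("scene"); o=arm.observe(); print(o["wrist_force"],o["tool_pos"],o["gripper_width"])
i2,d2,c2=snap("top")
r=lambda i,x,y:cv2.resize(i[y:y+75,x:x+100],(400,300),interpolation=cv2.INTER_CUBIC)
cv2.imwrite("pics/s2.png",np.hstack([r(im,225,175),r(i2,235,190)]))
```

```text
[  8.31211541 -21.50256268  -5.10444564] [467.50904385 226.27179605  57.86644966] 0.21855050066254356
```

View pics/s2.png

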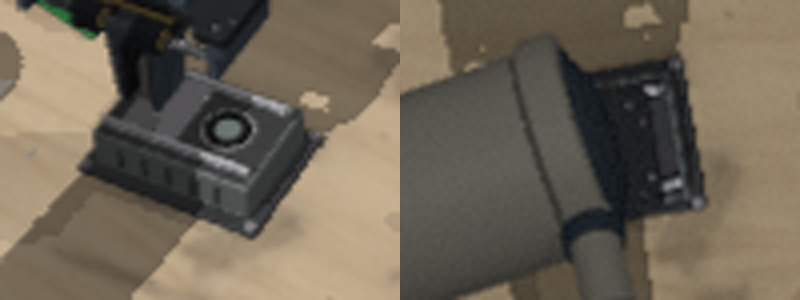

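End stop reached (−21 N), and the lens is visible at crop (228,128). Release and rise.

Emit:
move_arm(
  moves=[
    {"claw":0.3,"dp":[0,-0.001,0],"twist":[0,0,0]},
    {"claw":0.3,"dp":[0,-0.001,0],"twist":[0,0,0]},
    {"claw":0.3,"dp":[0,-0.001,0],"twist":[0,0,0]},
    {"claw":0.3,"dp":[0,-0.001,0],"twist":[0,0,0]},
    {"claw":0.3,"dp":[0,-0.001,-0.02],"twist":[0,0,0]},
    {"claw":0.3,"dp":[0,-0.001,-0.05],"twist":[0,0,0]},
    {"claw":0.3,"dp":[0,-0.001,-0.09],"twist":[0,0,0]},
    {"claw":0.3,"dp":[0,-0.001,-0.12],"twist":[0,0,0]},
    {"claw":0.3,"dp":[0,-0.001,-0.12],"twist":[0,0,0]},
  ],
)

```text
t: 8.48
tool_pos: [468.4, 227.6, 180.0]
orientation: [0.002, -0.083, 0.997, 0.001]
wrist_force: [0.1, 0.1, -0.5]
gripper_width: 0.648
grip_force: 0.0
```

```bash
python3 go.py 569 -182 160 78.4
```

```text
t 8.47 pos [468.3802 227.5553 179.977 ] dp [-0.0314 -0.4206  0.0198] twist [ 0.0837  0.2149 21.12  ] F [ 0.0774  0.088  -0.4938] j [ 0.3375  0.3855  1.6475  0.0001  1.1045 -1.3995] w 0.6482639898638908 0.0
```

Emit:
move_arm(
  moves=[
    {"claw":0.5,"dp":[-0.002,-0.035,0.0],"twist":[0,0,1]},
    {"claw":0.5,"dp":[-0.006,-0.08,0.0],"twist":[0,0,3]},
    {"claw":0.5,"dp":[-0.01,-0.13,0.003],"twist":[0,0,6]},
    {"claw":0.5,"dp":[-0.014,-0.185,0.005],"twist":[0,0,9]},
    {"claw":0.5,"dp":[-0.018,-0.24,0.008],"twist":[0,0,12]},
    {"claw":0.5,"dp":[-0.022,-0.295,0.01],"twist":[0,0,15]},
    {"claw":0.5,"dp":[-0.026,-0.345,0.014],"twist":[0,0,18]},
    {"claw":0.5,"dp":[-0.029,-0.39,0.018],"twist":[0,0,20]},
    {"claw":0.5,"dp":[-0.0314,-0.42,0.02],"twist":[0.1,0.2,21.1]},
    {"claw":0.5,"dp":[-0.0314,-0.42,0.02],"twist":[0.1,0.2,21.1]},
  ],
)

```text
t: 9.72
tool_pos: [567.5, -183.6, 156.6]
orientation: [-0.002, 0.102, 0.995, -0.001]
wrist_force: [0.5, 0.2, -0.4]
gripper_width: 0.748
grip_force: 0.0
```

```bash
cat > m2.py <<'E'
from meas import *
G=[snap("scene") for _ in range(4)]; cs=G[0][2]; si=np.mean([g[0] for g in G],0).astype(np.uint8); V=world(cs,ii[1],ii[0],np.median([g[1] for g in G],0))
r=lambda i,x,y:cv2.resize(i[y:y+75,x:x+100],(400,300),interpolation=cv2.INTER_CUBIC)
cv2.imwrite("pics/s3.png",np.vstack([np.hstack([r(si,225,175),r(im,235,190)]),np.hstack([r(si,350,200),r(im,365,155)])]))
for n,p in(("top",(W,im,c,roi(W,430,520,115,215,30,60))),("scene",(V,si,cs,roi(V,430,520,115,215,30,60)))):
    w,i,cc,_=p; m=big(roi(w,380,580,90,300,30,60)); print(n,rect(w,m)[1:])
    k=roi(w,380,580,100,320,74,100); print("tab",k.sum(),w[k].mean(0) if k.sum() else 0)
E
python3 m2.py
```

```text
top ((475.0998840332031, 192.43789672851562), (90.89775085449219, 129.64486694335938), 10.170319557189941)
tab 32 [469.8 226.4  84.9]
scene ((473.5177307128906, 191.88845825195312), (91.90406799316406, 130.1771240234375), 9.771516799926758)
tab 37 [466.  225.6  81.3]
```

View pics/s3.png

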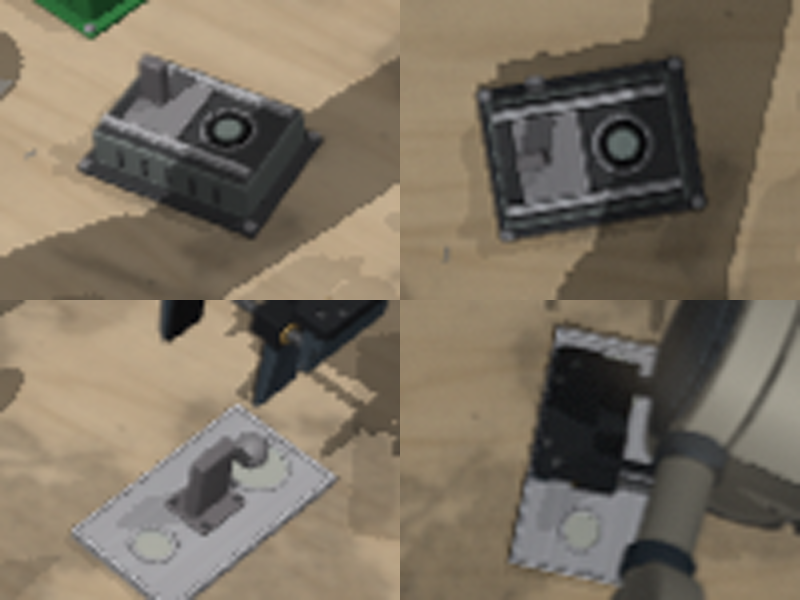

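Crops: shutter fully open, the lens clear at crop (228,130) in scene and (622,145) in top; ball still in its pocket. Descending on the handle.

```bash
python3 go.py 569.5 -181.3 19 78.4
python3 - <<'E'
from h import *
for n,u,v in(("top",290.1,225.9),("scene",281.6,207.1)): print(onplane(arm.calibration(n),np.array(u),np.array(v),40.))
E
```

```text
t 10.22 pos [ 567.6854 -181.5749  158.0314] dp [-0.0021  0.001   0.139 ] twist [-0.1336 -0.1726  0.044 ] F [ 0.4852  0.0085 -0.3218] j [-0.408   0.5123  1.484  -0.0032  1.1477 -1.7758] w 0.751049507962344 0.0
[479.64637379 167.5675536   40.        ]
[478.15288708 167.66073515  40.        ]
```

Emit:
move_arm(
  moves=[
    {"claw":0.5,"dp":[-0.002,0.001,0.03],"twist":[-0.1,-0.1,0]},
    {"claw":0.5,"dp":[-0.002,0.001,0.07],"twist":[-0.1,-0.1,0]},
    {"claw":0.5,"dp":[-0.002,0.001,0.1],"twist":[-0.1,-0.1,0]},
    {"claw":0.5,"dp":[-0.002,0.001,0.125],"twist":[-0.1,-0.1,0]},
    {"claw":0.5,"dp":[-0.002,0.001,0.139],"twist":[-0.1,-0.1,0]},
    {"claw":0.5,"dp":[-0.002,0.001,0.139],"twist":[-0.1,-0.1,0]},
    {"claw":0.5,"dp":[-0.002,0.001,0.139],"twist":[-0.1,-0.1,0]},
  ],
)

```text
t: 11.1
tool_pos: [569.9, -181.9, 19.8]
orientation: [-0.0, 0.101, 0.995, -0.0]
wrist_force: [0.2, -1.3, -0.2]
gripper_width: 0.746
grip_force: 0.0
```

```bash
python3 - <<'E'
from h import *
im,d,c=snap("scene"); cv2.imwrite("pics/s4.png",cv2.resize(im[190:290,330:463],(800,600),interpolation=cv2.INTER_CUBIC))
E
python3 go.py 569.5 -181.3 19 78.4
```

```text
t 11.15 pos [ 569.9843 -181.9066   19.9203] dp [0.0006 0.0005 0.0009] twist [-0.0526  0.0107  0.0127] F [ 0.3541 -0.0618  0.4129] j [-0.4082  0.6971  1.5913 -0.0011  0.8529 -1.776 ] w 0.7555424605426598 0.0
```

View pics/s4.png

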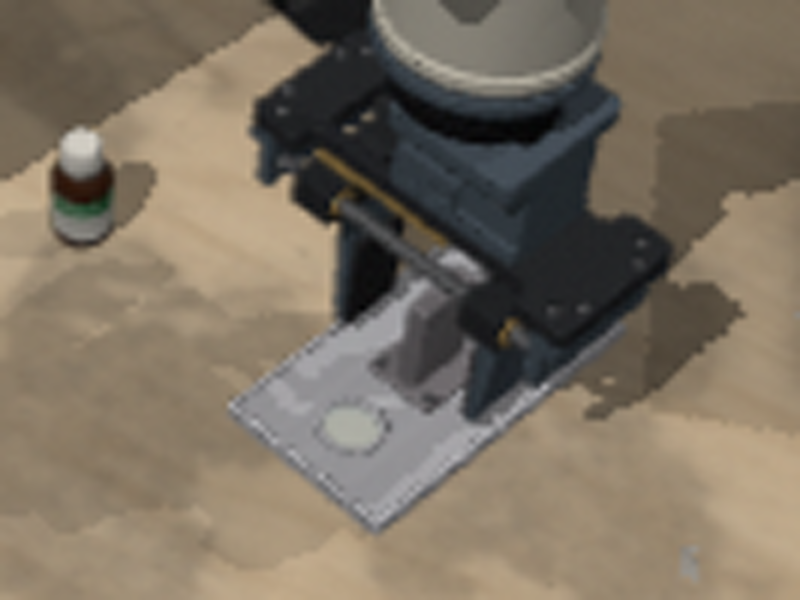

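The blade is between the fingers (crop 430,340), well aligned. Closing.

Emit:
move_arm(
  moves=[
    {"claw":-0.3,"dp":[0,0,0],"twist":[0,0,0]},
    {"claw":-0.5,"dp":[0,0,0],"twist":[0,0,0]},
    {"claw":-1,"dp":[0,0,0],"twist":[0,0,0]},
    {"claw":-1,"dp":[0,0,0],"twist":[0,0,0]},
    {"claw":-1,"dp":[0,0,0],"twist":[0,0,0]},
    {"claw":-1,"dp":[0,0,0],"twist":[0,0,0]},
    {"claw":-1,"dp":[0,0,0],"twist":[0,0,0]},
    {"claw":-1,"dp":[0,0,0],"twist":[0,0,0]},
    {"claw":-1,"dp":[0,0,0],"twist":[0,0,0]},
    {"claw":-1,"dp":[0,0,0],"twist":[0,0,0]},
  ],
)

```text
t: 12.4
tool_pos: [569.4, -181.7, 18.9]
orientation: [-0.001, 0.101, 0.995, -0.0]
wrist_force: [0.2, -1.2, -0.2]
gripper_width: 0.133
grip_force: 30.0
```

Emit:
move_arm(
  moves=[
    {"claw":-1,"dp":[0,0,0],"twist":[0,0,0]},
    {"claw":-1,"dp":[0,0,0],"twist":[0,0,0]},
    {"claw":-1,"dp":[0,0,-0.0005],"twist":[0,0,0]},
    {"claw":-1,"dp":[0,0,-0.001],"twist":[0,0,0]},
    {"claw":-1,"dp":[0,0,-0.002],"twist":[0,0,0]},
    {"claw":-1,"dp":[0,0,-0.003],"twist":[0,0,0]},
    {"claw":-1,"dp":[0,0,-0.005],"twist":[0,0,0]},
    {"claw":-1,"dp":[0,0,-0.007],"twist":[0,0,0]},
    {"claw":-1,"dp":[0,0,-0.009],"twist":[0,0,0]},
    {"claw":-1,"dp":[0,0,-0.01],"twist":[0,0,0]},
  ],
)

```text
t: 13.65
tool_pos: [569.4, -181.7, 29.1]
orientation: [-0.001, 0.101, 0.995, -0.0]
wrist_force: [0.5, -0.5, -3.6]
gripper_width: 0.13
grip_force: 30.0
```

```bash
python3 go.py 569.5 -181.3 19 78.4
python3 - <<'E'
from h import *
o=arm.observe(); print(o["moment"])
im,d,c=snap("scene"); cv2.imwrite("pics/s5.png",cv2.resize(im[190:290,330:463],(800,600),interpolation=cv2.INTER_CUBIC))
E
```

```text
t 13.65 pos [ 569.4324 -181.6938   29.0949] dp [0.     0.0004 0.0101] twist [-0.0373 -0.067   0.0097] F [ 0.5474 -0.4597 -3.6163] j [-0.4082  0.6833  1.5867 -0.0011  0.8726 -1.776 ] w 0.13023009454223425 29.99948412179947
[0.04565431 0.05185059 0.02630675]
```

Tray is lifted (−3.6 N). Raise gently.

Emit:
move_arm(
  moves=[
    {"claw":-1,"dp":[0,0,-0.003],"twist":[0,0,0]},
    {"claw":-1,"dp":[0,0,-0.009],"twist":[0,0,0]},
    {"claw":-1,"dp":[0,0,-0.019],"twist":[0,0,0]},
    {"claw":-1,"dp":[0,0,-0.032],"twist":[0,0,0]},
    {"claw":-1,"dp":[0,0,-0.047],"twist":[0,0,0]},
    {"claw":-1,"dp":[0,0,-0.062],"twist":[0,0,0]},
    {"claw":-1,"dp":[0,0,-0.077],"twist":[0,0,0]},
    {"claw":-1,"dp":[0,0,-0.09],"twist":[0,0,0]},
    {"claw":-1,"dp":[0,0,-0.1],"twist":[0,0,0]},
    {"claw":-1,"dp":[0,0,-0.107],"twist":[0,0,0]},
  ],
)

```text
t: 14.95
tool_pos: [569.5, -181.6, 136.5]
orientation: [-0.001, 0.101, 0.995, -0.0]
wrist_force: [-0.3, -0.3, -2.6]
gripper_width: 0.13
grip_force: 30.0
```

```bash
python3 - <<'E'
from h import *
im,d,c=snap("scene"); cv2.imwrite("pics/s5.png",cv2.resize(im[130:280,310:510],(800,600),interpolation=cv2.INTER_CUBIC))
E
python3 go.py 426.9 178.3 145 78.4
```

```text
t 15.0 pos [ 569.8525 -181.7564  137.1246] dp [ 0.2124  0.324  -0.0081] twist [-0.0476 -0.0245  0.0134] F [-0.1188 -0.292  -2.2863] j [-0.408   0.5383  1.5025 -0.001   1.101  -1.7761] w 0.12811541002318183 29.999525249004364
```

View pics/s5.png

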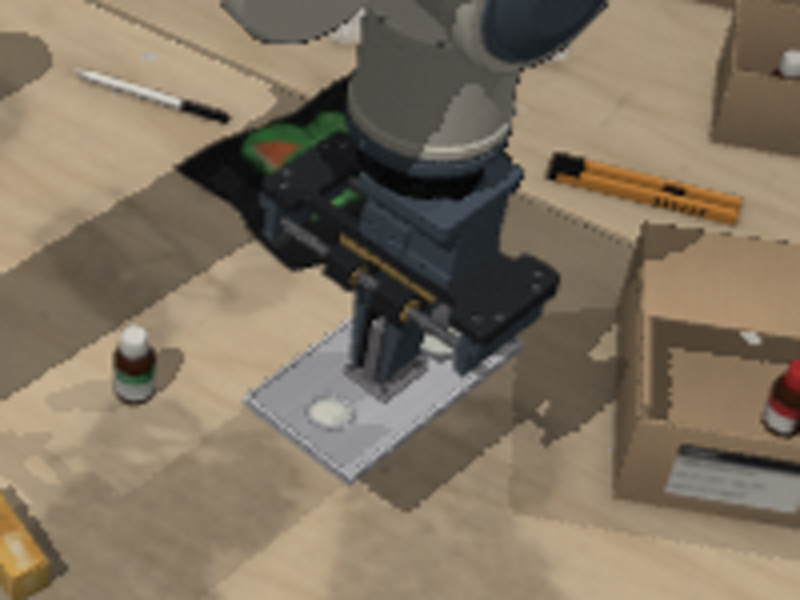

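The tray hangs level and clear, the handle gripped at crop (380,350); the ball end is hidden behind the finger. Carrying slowly.

Emit:
move_arm(
  moves=[
    {"claw":-1,"dp":[0.001,0.002,0],"twist":[0,0,0]},
    {"claw":-1,"dp":[0.003,0.0045,-0.001],"twist":[0,0,0]},
    {"claw":-1,"dp":[0.0055,0.0085,-0.002],"twist":[0,0,0]},
    {"claw":-1,"dp":[0.0095,0.0145,-0.003],"twist":[0,0,0]},
    {"claw":-1,"dp":[0.0145,0.022,-0.004],"twist":[0,0,0]},
    {"claw":-1,"dp":[0.0205,0.031,-0.005],"twist":[0,0,0]},
    {"claw":-1,"dp":[0.027,0.041,-0.006],"twist":[0,0,0]},
    {"claw":-1,"dp":[0.0335,0.051,-0.007],"twist":[0,0,0]},
    {"claw":-1,"dp":[0.04,0.061,-0.008],"twist":[0,0,0]},
    {"claw":-1,"dp":[0.0465,0.071,-0.008],"twist":[0,0,0]},
  ],
)

```text
t: 16.25
tool_pos: [538.0, -101.9, 144.0]
orientation: [-0.001, 0.101, 0.995, -0.0]
wrist_force: [-0.9, 0.3, -2.9]
gripper_width: 0.13
grip_force: 30.0
```

Emit:
move_arm(
  moves=[
    {"claw":-1,"dp":[0.0066,0.01,0],"twist":[0,0,0]},
    {"claw":-1,"dp":[0.0132,0.02,0],"twist":[0,0,0]},
    {"claw":-1,"dp":[0.0197,0.03,0],"twist":[0,0,0]},
    {"claw":-1,"dp":[0.0263,0.04,0],"twist":[0,0,0]},
    {"claw":-1,"dp":[0.0329,0.05,0],"twist":[0,0,0]},
    {"claw":-1,"dp":[0.0395,0.06,0],"twist":[0,0,0]},
    {"claw":-1,"dp":[0.046,0.07,0],"twist":[0,0,0]},
    {"claw":-1,"dp":[0.0526,0.08,0],"twist":[0,0,0]},
    {"claw":-1,"dp":[0.0592,0.09,0],"twist":[0,0,0]},
    {"claw":-1,"dp":[0.0658,0.1,0],"twist":[0,0,0]},
  ],
)

```text
t: 17.5
tool_pos: [493.6, 9.2, 144.0]
orientation: [-0.001, 0.101, 0.995, -0.0]
wrist_force: [0.1, -0.5, -3.4]
gripper_width: 0.131
grip_force: 30.0
```

Emit:
move_arm(
  moves=[
    {"claw":-1,"dp":[0.0066,0.01,0],"twist":[0,0,0]},
    {"claw":-1,"dp":[0.0132,0.02,0],"twist":[0,0,0]},
    {"claw":-1,"dp":[0.0197,0.03,0],"twist":[0,0,0]},
    {"claw":-1,"dp":[0.0263,0.04,0],"twist":[0,0,0]},
    {"claw":-1,"dp":[0.0329,0.05,0],"twist":[0,0,0]},
    {"claw":-1,"dp":[0.0388,0.059,0],"twist":[0,0,0]},
    {"claw":-1,"dp":[0.044,0.067,0],"twist":[0,0,0]},
    {"claw":-1,"dp":[0.0485,0.074,0],"twist":[0,0,0]},
    {"claw":-1,"dp":[0.0525,0.08,0],"twist":[0,0,0]},
    {"claw":-1,"dp":[0.056,0.085,0],"twist":[0,0,0]},
  ],
)

```text
t: 18.75
tool_pos: [456.0, 103.4, 144.0]
orientation: [-0.001, 0.101, 0.995, -0.0]
wrist_force: [0.7, -0.9, -3.0]
gripper_width: 0.131
grip_force: 30.0
```

```bash
python3 go.py 426.9 178.3 140 78.4
```

```text
t 18.75 pos [455.9531 103.3615 143.9824] dp [0.0435 0.0676 0.004 ] twist [-0.0351 -0.0776  0.0167] F [ 0.6818 -0.9147 -2.9749] j [ 0.0952  0.3703  1.8082 -0.0002  0.9645 -1.2733] w 0.13098105685189215 29.9994358420372
```

Emit:
move_arm(
  moves=[
    {"claw":-1,"dp":[0.003,0.0045,0],"twist":[0,0,0]},
    {"claw":-1,"dp":[0.006,0.0095,0],"twist":[0,0,0]},
    {"claw":-1,"dp":[0.01,0.0155,0],"twist":[0,0,0]},
    {"claw":-1,"dp":[0.014,0.022,0],"twist":[0,0,0]},
    {"claw":-1,"dp":[0.0185,0.029,0],"twist":[0,0,0]},
    {"claw":-1,"dp":[0.023,0.036,0],"twist":[0,0,0]},
    {"claw":-1,"dp":[0.0275,0.043,0],"twist":[0,0,0]},
    {"claw":-1,"dp":[0.0315,0.049,0],"twist":[0,0,0]},
    {"claw":-1,"dp":[0.035,0.054,0],"twist":[0,0,0]},
    {"claw":-1,"dp":[0.038,0.0585,0],"twist":[0,0,0]},
  ],
)

```text
t: 20.0
tool_pos: [430.5, 168.2, 144.0]
orientation: [-0.001, 0.101, 0.995, -0.0]
wrist_force: [0.6, 0.2, -3.3]
gripper_width: 0.131
grip_force: 30.0
```

Emit:
move_arm(
  moves=[
    {"claw":-1,"dp":[0.002,0.0035,0],"twist":[0,0,0]},
    {"claw":-1,"dp":[0.0035,0.006,0],"twist":[0,0,0]},
    {"claw":-1,"dp":[0.0045,0.0075,0],"twist":[0,0,0]},
    {"claw":-1,"dp":[0.005,0.0085,0],"twist":[0,0,0]},
    {"claw":-1,"dp":[0.005,0.0085,0.001],"twist":[0,0,0]},
    {"claw":-1,"dp":[0.005,0.0085,0.003],"twist":[0,0,0]},
    {"claw":-1,"dp":[0.005,0.0085,0.004],"twist":[0,0,0]},
    {"claw":-1,"dp":[0.005,0.0085,0.004],"twist":[0,0,0]},
    {"claw":-1,"dp":[0.005,0.0085,0.004],"twist":[0,0,0]},
    {"claw":-1,"dp":[0.005,0.0085,0.004],"twist":[0,0,0]},
  ],
)

```text
t: 21.25
tool_pos: [427.5, 177.2, 140.0]
orientation: [-0.001, 0.101, 0.995, -0.0]
wrist_force: [-0.5, -0.2, -3.0]
gripper_width: 0.132
grip_force: 30.0
```

```bash
python3 go.py 426.9 178.3 128.9 78.4
cat > m3.py <<'E'
from meas import *
G=[snap("scene") for _ in range(4)]; cs=G[0][2]; si=np.mean([g[0] for g in G],0).astype(np.uint8); V=world(cs,ii[1],ii[0],np.median([g[1] for g in G],0))
r=lambda i,x,y:cv2.resize(i[y:y+100,x:x+133],(400,300),interpolation=cv2.INTER_CUBIC)
cv2.imwrite("pics/s6.png",np.hstack([r(si,200,140),r(im,225,175)]))
np.save("V.npy",V);np.save("W.npy",W);np.save("im.npy",im)
E
python3 m3.py
```

```text
t 21.25 pos [427.4718 177.2443 140.0402] dp [0.0008 0.0009 0.0111] twist [-0.0313 -0.072   0.0087] F [-0.4878 -0.2347 -2.9733] j [ 0.2638  0.3706  1.8237  0.0001  0.9486 -1.1047] w 0.1317655670931531 29.99944657087326
```

View pics/s6.png

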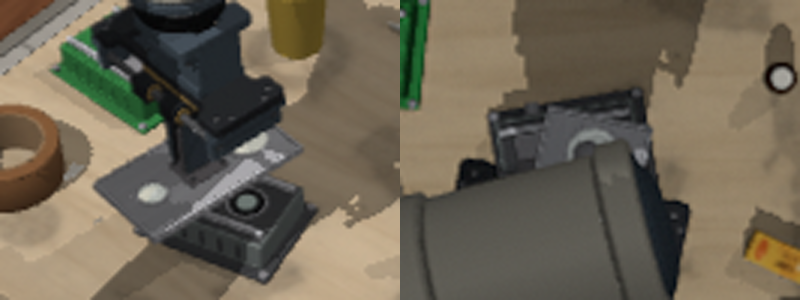

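The crops show the tray level over the camera. The pocket at top crop (590,140) is partly hidden by the wrist. I'll measure the tray from depth.

```bash
cat > m4.py <<'E'
from meas import *
G=[snap("scene") for _ in range(6)]; cs=G[0][2]; V=world(cs,ii[1],ii[0],np.median([g[1] for g in G],0))
o=arm.observe();tz=o["tool_pos"][2]-18.9
print("F",o["wrist_force"],"pos",o["tool_pos"])
x,y,_=o["tool_pos"]
for n,w,cc in(("scene",V,cs),("top",W,c)):
    m=big(roi(w,x-130,x+130,y-90,y+90,tz-8,tz+16)); P=w[m]
    A=np.c_[P[:,:2]-[x,y],np.ones(len(P))]; s=np.linalg.lstsq(A,P[:,2],rcond=None)[0]
    e=np.abs(A@s-P[:,2])<4; s=np.linalg.lstsq(A[e],P[e,2],rcond=None)[0]
    q=np.argwhere(m); Q=onplane(cc,q[:,1],q[:,0],tz+9.)[:,:2].astype(np.float32); R=cv2.minAreaRect(Q)
    print(n,m.sum(),"plane tilt deg",np.degrees(s[:2]),"z",s[2],"exp",tz+6,"rect",R)
    t=np.radians(-11.6);ex=np.array([np.cos(t),np.sin(t)]);ey=np.array([-ex[1],ex[0]])
    print("  along x,y rel TCP",[(np.percentile((Q-[x,y])@k,[0.3,99.7])) for k in(ex,ey)])
    b=roi(w,x+35,x+75,y-45,y+20,tz+19,tz+40); print("  ball?",b.sum(),w[b].mean(0) if b.sum() else 0)
E
python3 m4.py
```

```text
F [ 0.1  0.4 -2.8] pos [427.5 177.2 140. ]
scene 1183 plane tilt deg [0.1 0.3] z 126.80078364846203 exp 127.1149768787478 rect ((423.70635986328125, 174.09628295898438), (98.0506820678711, 175.03643798828125), 78.36605834960938)
  along x,y rel TCP [array([-89.9,  83.4]), array([-52.9,  44.7])]
  ball? 0 0
top 428 plane tilt deg [ 0.3 -0.1] z 127.75065062468676 exp 127.1149768787478 rect ((495.45843505859375, 164.92062377929688), (48.8118782043457, 97.6667709350586), 0.18503841757774353)
  along x,y rel TCP [array([35.9, 87.3]), array([-45.6,  46. ])]
  ball? 34 [485.3 172.7 148.6]
```

Emit:
move_arm(
  moves=[
    {"claw":-1,"dp":[0,0,0.001],"twist":[0,0,0]},
    {"claw":-1,"dp":[0.0002,0.0003,0.003],"twist":[0,0,0]},
    {"claw":-1,"dp":[0.0004,0.0006,0.005],"twist":[0,0,0]},
    {"claw":-1,"dp":[0.0005,0.001,0.007],"twist":[0,0,0]},
    {"claw":-1,"dp":[0.0005,0.001,0.009],"twist":[0,0,0]},
    {"claw":-1,"dp":[0.0005,0.001,0.0105],"twist":[0,0,0]},
    {"claw":-1,"dp":[0.0005,0.001,0.011],"twist":[0,0,0]},
    {"claw":-1,"dp":[0.0005,0.001,0.011],"twist":[0,0,0]},
    {"claw":-1,"dp":[0.0005,0.001,0.011],"twist":[0,0,0]},
    {"claw":-1,"dp":[0.0005,0.001,0.011],"twist":[0,0,0]},
  ],
)

```text
t: 23.6
tool_pos: [427.2, 178.3, 129.1]
orientation: [-0.001, 0.101, 0.995, -0.0]
wrist_force: [-0.2, 0.2, -2.6]
gripper_width: 0.135
grip_force: 30.0
```

Emit:
move_arm(
  moves=[
    {"claw":-1,"dp":[0,0,0],"twist":[0,0,0]},
    {"claw":-1,"dp":[0,0,0],"twist":[0,0,0]},
    {"claw":-1,"dp":[0,0,0],"twist":[0,0,0]},
    {"claw":-1,"dp":[0,0,0],"twist":[0,0,0]},
    {"claw":-1,"dp":[0,0,0],"twist":[0,0,0]},
    {"claw":-1,"dp":[0,0,0],"twist":[0,0,0]},
    {"claw":-1,"dp":[0,0,0],"twist":[0,0,0]},
    {"claw":-1,"dp":[0,0,0],"twist":[0,0,0]},
  ],
)

```text
t: 24.6
tool_pos: [427.1, 178.3, 129.0]
orientation: [-0.001, 0.101, 0.995, -0.0]
wrist_force: [-0.1, -0.5, -3.4]
gripper_width: 0.13
grip_force: 30.0
```

```bash
python3 m4.py; python3 go.py 427.2 178.2 128.9 78.4
python3 - <<'E'
from h import *
im,d,c=snap("top"); cv2.imwrite("pics/s7.png",cv2.resize(im[190:250,260:340],(800,600),interpolation=cv2.INTER_CUBIC))
E
```

```text
F [-0.2 -0.4 -3.1] pos [427.1 178.3 129. ]
scene 1172 plane tilt deg [0.1 0.3] z 115.67173525347171 exp 116.10514114145707 rect ((423.6165771484375, 175.10128784179688), (98.0892105102539, 175.30393981933594), 78.22709655761719)
  along x,y rel TCP [array([-90.1,  83.5]), array([-52.6,  45. ])]
  ball? 0 0
top 421 plane tilt deg [ 0.5 -0.3] z 116.55242826376922 exp 116.10514114145707 rect ((487.4139099121094, 166.14263916015625), (92.14385223388672, 51.86357116699219), 78.88151550292969)
  along x,y rel TCP [array([35.9, 87.3]), array([-45.7,  46. ])]
  ball? 34 [485.1 173.5 137.5]
t 25.2 pos [427.1296 178.3086 129.0051] dp [-0.0001 -0.0001  0.0001] twist [-0.0344 -0.0765  0.0119] F [-0.237  -0.4419 -3.1158] j [ 0.2663  0.3883  1.8359  0.0001  0.9188 -1.1023] w 0.13078552562880857 29.99945729970932
```

View pics/s7.png

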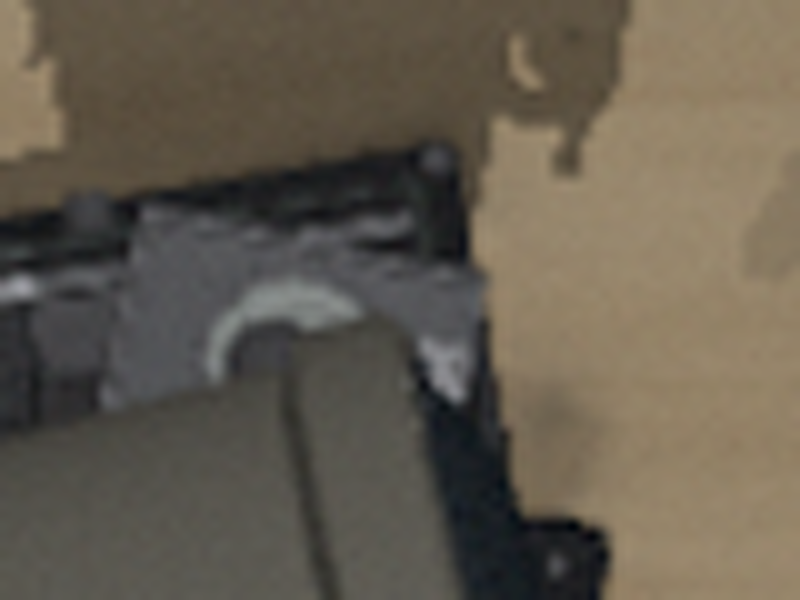

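The ball (dark, at crop 265,350) lies in its pocket above the lens, and the tray is level and still. Handing in.

```bash
python3 -c "
from station import arm
print(arm.close_job())"
```

```text
the job is handed in; nothing more can be done
None
```

The job is handed in: the shutter was slid to its end stop, and the gripper holds the tray level and still with the ball in its pocket, its underside about 70 mm above the lens and the pocket centred to within an estimated 1–2 mm.

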